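Find the socket for the display turntable's axle nut

TASK

The display turntable's axle nut needs tightening: lift the gift box off the hub and set it down upright on the bench, clear of the turntable. Then try the sockets from the tray on the sunken hex nut until you find the one that goes fully home over it, standing any that do not fit upright in their tray again. Finish still holding that socket in the gripper, upright and fully seated on the nut; drop nothing and leave the other things on the bench where they are.

Things in the scene. Friction and masses are not known exactly. Their poses are not given: they have to be found in the camera images.
- turntable: Display turntable, fixed, does not turn: white disc 220 mm across, top 40 mm up, and in its middle an aluminium hub 80 mm across with a flat rim 74 mm above the bench. A round recess in the hub holds a hex axle nut. Origin: centre of the foot on the bench, z up. Two opposite flats of the nut face along +x and -x of this frame, the others every 60 degrees.
- hub_rim (a point): Centre of the hub's rim circle, on the nut's axis, 74 mm above the bench. The hub is one of three kinds, changed from run to run and not reported: a 17, 24 or 32 mm nut (across flats) in a recess 31, 40 or 50 mm wide. Always: recess 26 mm deep; nut 15 mm high, its top 11 mm below the rim, top edge chamfered 1.5 mm. Axes as turntable.
- hub_seat (a point): Centre of the recess floor under the nut, 48 mm above the bench: a fully seated socket's mouth rests here. Only the matching socket gets down to it; a smaller one stops on the nut's top, about 15 mm higher; a larger one stops on the rim, 26 mm higher. The two spare hubs in the carton behind are not part of the job. Axes as turntable.
- gift_box: Red gift box with gold band, left on top of the hub over the nut: 60 x 60 mm at its lid, 52 mm high (lid is the upper 20 mm, body below 56 x 56 mm), about 120 g. Origin: centre of its underside, z up, sides along x and y.
- socket_tray: Black tool tray that holds the sockets, fixed: 290 mm (x) by 75 mm (y) outside, walls 4 mm thick and 14 mm high, floor 4 mm above the bench. Origin: centre of the underside. The three sockets start upright on its floor, mouths down, 90 mm apart along its x, in any order.
- socket_17: Smallest socket, steel, for a 17 mm nut, about 180 g: outside 25 mm, 46 mm long, hex opening 18.6 mm across flats, 24 mm deep. On top a fixed dark hex drive adapter to grip, 19 mm across flats, 46 to 86 mm above the mouth. Origin: centre of the mouth (lower end), z up to the adapter; flats of opening and adapter face +x, -x and every 60 degrees.
- socket_24: Middle socket, steel, for a 24 mm nut, about 280 g: outside 34 mm, 46 mm long (30 mm across above 30 mm), hex opening 25.6 mm across flats, 24 mm deep. On top a fixed dark hex drive adapter to grip, 19 mm across flats, 46 to 86 mm above the mouth. Origin: centre of the mouth (lower end), z up to the adapter; flats of opening and adapter face +x, -x and every 60 degrees.
- socket_32: Largest socket, steel, for a 32 mm nut, about 420 g: outside 44 mm, 46 mm long (30 mm across above 30 mm), hex opening 33.6 mm across flats, 24 mm deep. On top a fixed dark hex drive adapter to grip, 19 mm across flats, 46 to 86 mm above the mouth. Origin: centre of the mouth (lower end), z up to the adapter; flats of opening and adapter face +x, -x and every 60 degrees.
- ribbon_spool: Bystander: white ribbon spool with red ribbon lying flat, 56 mm across, 25 mm high. Origin: centre of underside.
- tea_tin: Bystander: round green tin with gold lid, 72 mm across, 66 mm high. Origin: centre of underside.
- ratchet: Bystander: steel ratchet handle with black grip lying along its x, 240 mm long, 40 mm wide and 34 mm high at the head (+x end). Origin: near its middle, on the bench.
Mind the look-alikes: they are no part of the job. Leave any green look-alike of the turntable alone.

How it is judged:
By the outcome, as a careful person would: the job done as asked, in the order asked, and still so for the second after the job is handed in, while the arm keeps its last pose, push and grip.
It also fails if it takes over 72 s, if anything falls off the work surface, if the arm or the gripper's body presses on something with over 40 N, if the wrist force passes 120 N, or if a joint passes its speed limit or range.

ROBOT

A 6-joint arm with a two-finger parallel gripper is mounted at the origin on the work surface. World frame = base frame: x ahead of the robot, y to its left, z up, the work surface at z = 0. Lengths are in m, angles in rad, forces in N, time in s.
With the tool pointing down it reaches from about 0.35 to 0.775 m from the base axis. Payload 5.5 kg.
Tool frame: the origin (TCP) lies midway between the tips of the shut fingers; the grasp point (between the pads) lies 19 mm behind it; z points along the fingers, y is the line along which they close (so a half turn about z gives the same grasp; the last joint's range is limited). The gripper opens to 85 mm and grips with 20 to 120 N. Pads are 22 mm wide; open, the fingers measure 114 mm over their backs; the gripper's body (76 mm by 85 mm) begins 54 mm behind the grasp point. The pads swing forward as they close: fully open they stand 13 mm farther back than shut.
Start: joints at [-1.298, 0.313, 0.046, 1.304, 0, 1.431], TCP at [0.231, -0.527, 0.231] pointing down, gripper open.
Joint ranges: [-2.76, 2.76], [-0.86, 1.69], [-1.03, 1.26], [-2.2, 2.34], [-1.47, 1.5], [-3.14, 3.14]. Speed limits (rad/s): [2.57, 2.57, 3.14, 3.14, 3.14, 3.14].

INTERFACE

Orientations are given as a unit quaternion [w, x, y, z].
In Python, from workcell import telemetry, imaging, env gives the robot as it stands. The module is installed in compiled form; this text tells all that it offers.
- The arm moves only by the tool step_arm, never from a script. Its argument "moves" is a list of rows, each a list of 3 entries, a list of its own where there are three numbers: the shift along the tool's x, y, z in mm, then the turn, a rotation vector about the tool's x, y, z in rad, then the finger opening in mm, from 0 to 85.4. A call has 1 to 8 rows; each row is the pose to reach, as a shift and turn from the pose commanded when the call began, along the tool's axes at that moment; what a row does not reach only later rows make up. A row lasts 1/12 s, in which the tool goes at most 41.7 mm and 7.16 degrees, less where a joint would pass 70% of its speed; a pose out of reach is approached as far as the arm can. A call with a gripper value outside its range is refused whole. The fingers move at their own pace and stop on an object; "grip_force" is the grip in N (left out, the last holds). Time passes only in rows, so rows that repeat a pose let the fingers close. It gives the time, the measured TCP pose, the force, the opening and the grip force at its end, in the units of the state.
- telemetry.get_state(): the state, without advancing time (a new reading comes with each control period).
- imaging.read_camera(name): name is "scene" or "top"; returns the picture (384x512x3 uint8, red, green, blue); there is no depth.
- imaging.camera_params(name): a dict with "camera_matrix" (3x3 intrinsics, pixels), "pose" (4x4, takes a point from camera to world coordinates). Camera axes: x right, y up, looking along -z (the intrinsics and any distortion apply to the point x, -y, -z); pixel columns grow to the right and rows downward; lengths in m; the calibration is good to about 2 mm. A picture is of the moment at which its call begins. camera_params takes no time and is no camera call.
- env.hand_in(): hands the job in; it is judged then, once.
The state is a dict: "clock": time; "joint_pos": joint angles; "qvel": joint speeds; "tau": joint torques, N m; "tcp_pos": TCP position; "orientation": TCP orientation; "wrist_force": force on the tool from outside, world axes, zero at the start; "ft_torque": the same for the moment, N m; "finger_gap": finger opening in m; "grip_force": force on a finger pad.
Only numpy, scipy, OpenCV 4.12 (cv2) and the standard library are available. Lean on these libraries where they do the work, as an engineer would, in place of code of your own. Each camera call takes 0.05 s, during which the arm holds its last target. There are 200 camera calls.

## Working session

There is one attempt and no reset: what is moved stays moved. The work goes in short steps, Python scripts to look and compute and a tool call to move; the robot and the scene stay as the last step left them, time stands still between calls to the robot, and variables do not carry over. Pictures are saved under pics/ and viewed, at most 10 in all, crops included, and the job is handed in when it is done.

Besides the shell and the picture viewer there is one more tool, called after "Call:" as name([rows], argument=value, ...), one row to a line, values as JSON. step_arm: Moves the arm, as the interface text tells. Its arguments: {"type":"object","properties":{"moves":{"type":"array"},"grip_force":{"type":"number"}},"required":["moves"]}

```bash
mkdir -p pics
cat > h.py <<'E'
from workcell import telemetry, imaging, env
import numpy as np, cv2
np.set_printoptions(precision=4,suppress=True)
def snap(cam,name,crop=None,k=1):
    im=imaging.read_camera(cam)
    cv2.imwrite('pics/raw_'+name,im[:,:,::-1])
    if crop: im=im[crop[1]:crop[3],crop[0]:crop[2]]
    if k!=1: im=cv2.resize(im,None,fx=k,fy=k,interpolation=cv2.INTER_CUBIC)
    cv2.imwrite('pics/'+name,im[:,:,::-1])
def ray(cam,u,v):
    p=imaging.camera_params(cam);K=np.array(p['camera_matrix']);T=np.array(p['pose'])
    d=np.linalg.solve(K,[u,v,1]);d=T[:3,:3]@[d[0],-d[1],-d[2]]
    return T[:3,3],d/np.linalg.norm(d)
def atz(cam,u,v,z):
    o,d=ray(cam,u,v);return o+d*(z-o[2])/d[2]
def tri(a,b):
    A=[];B=[]
    for r in (ray('top',*a),ray('scene',*b)):
        P=np.eye(3)-np.outer(r[1],r[1]);A.append(P);B.append(P@r[0])
    return np.linalg.lstsq(np.vstack(A),np.hstack(B),rcond=None)[0]
def proj(cam,X):
    p=imaging.camera_params(cam);K=np.array(p['camera_matrix']);T=np.array(p['pose'])
    c=T[:3,:3].T@(np.array(X)-T[:3,3]);q=K@[c[0],-c[1],-c[2]];return q[:2]/q[2]
E
python3 - <<'E'
from h import *
snap('top','t0.png',None,1.5);snap('scene','s0.png',None,1.5)
for c in('top','scene'):
    p=imaging.camera_params(c);print({k:(np.array(v) if k in('camera_matrix','pose') else v) for k,v in p.items()})
print(telemetry.get_state())
E
```

```text
{'camera_matrix': array([[364.9475,   0.    , 256.6176],
       [  0.    , 364.9475, 197.9568],
       [  0.    ,   0.    ,   1.    ]]), 'pose': array([[-0.0409,  0.9762, -0.2129,  0.1714],
       [-0.9991, -0.0387,  0.0143,  0.0054],
       [ 0.0058,  0.2133,  0.977 ,  1.1928],
       [ 0.    ,  0.    ,  0.    ,  1.    ]])}
{'camera_matrix': array([[489.2524,   0.    , 250.1898],
       [  0.    , 489.2524, 189.9067],
       [  0.    ,   0.    ,   1.    ]]), 'pose': array([[-0.7761, -0.3437,  0.5286,  1.0883],
       [ 0.6304, -0.4069,  0.661 ,  0.8331],
       [-0.0121,  0.8463,  0.5325,  0.7742],
       [ 0.    ,  0.    ,  0.    ,  1.    ]])}
{'clock': 0.1, 'joint_pos': array([-1.2976,  0.314 ,  0.0451,  1.3036, -0.    ,  1.4312]), 'qvel': array([-0.0001,  0.0009,  0.0027, -0.0001,  0.0006,  0.0004]), 'tau': array([  0.0025, -48.1724,  29.9245,   0.0127,  -0.0001,   0.    ]), 'tcp_pos': array([ 0.2305, -0.5263,  0.2305]), 'orientation': array([-0.0009,  0.9788,  0.2049, -0.0001]), 'wrist_force': array([ 0.7176,  0.5379, -0.058 ]), 'ft_torque': array([-0.0088,  0.0257,  0.0425]), 'grip_force': 0.0, 'finger_gap': 0.08506623337062982}
```

View pics/t0.png

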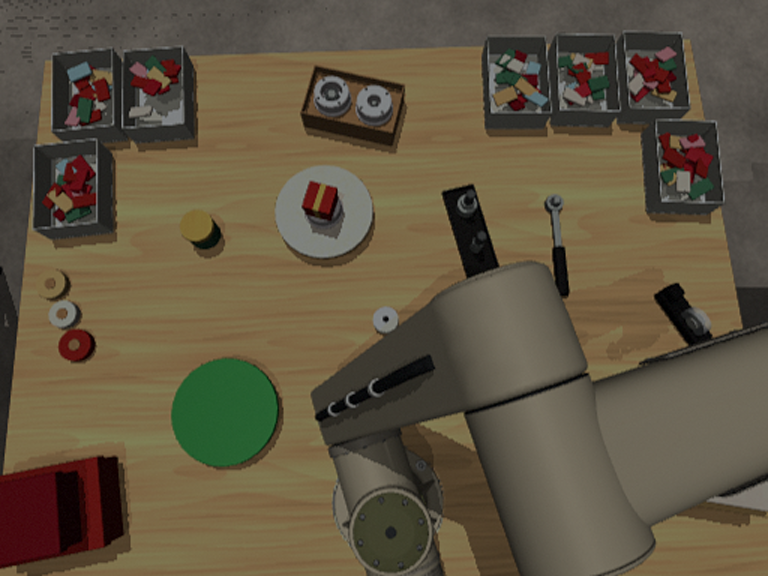

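View pics/s0.png

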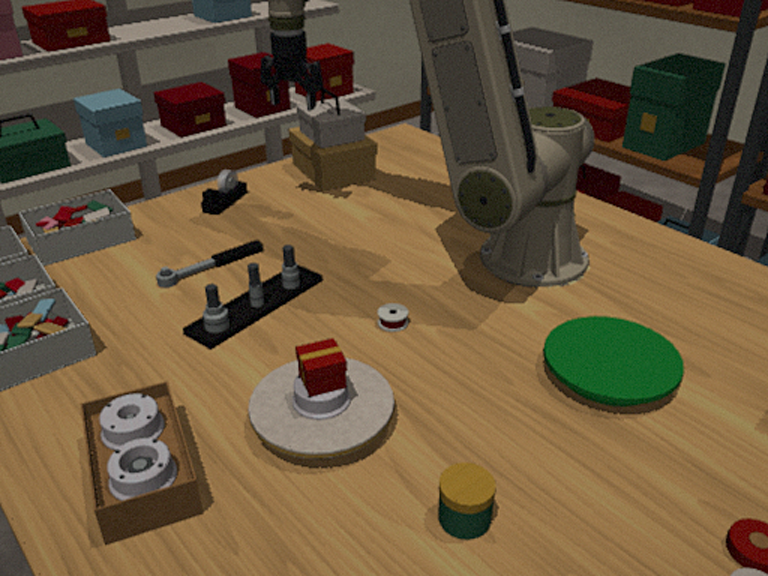

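Top view (x1.5 pixels): gift box at (320,200) on the white disc (324,212), and the tray at (470,230), partly under the arm. Scene view: gift box (320,365), sockets (215,310), (256,285) and (290,268).

Look-alikes: the green disc (225,412 top), the spare hubs in the carton (332,95 and 375,103 top), the red gift boxes on the shelves and at lower left (60,510 top), and the red scraps in the bins. I choose the red box with the gold band on the white disc, and check it in a close crop.

Run:
```python
from h import *
t=cv2.imread('pics/raw_t0.png');s=cv2.imread('pics/raw_s0.png')
a=cv2.resize(t[105:180,180:255],(400,400),interpolation=cv2.INTER_CUBIC)   # k=5.333
b=cv2.resize(s[215:310,160:270],None,fx=3.6,fy=3.6,interpolation=cv2.INTER_CUBIC)
c=cv2.resize(s[155:235,115:225],None,fx=3.6,fy=3.6,interpolation=cv2.INTER_CUBIC)
W=np.zeros((600,800,3),np.uint8)
W[:400,:400]=a
W[:288,400:796]=c
b=b[:310];W[290:600,400:796]=b
d=cv2.resize(t[115:190,285:345],None,fx=2.6,fy=2.6,interpolation=cv2.INTER_CUBIC)
W[404:404+195,:156]=d
cv2.imwrite('pics/c0.png',W)
```

```text
(no output)
```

View pics/c0.png

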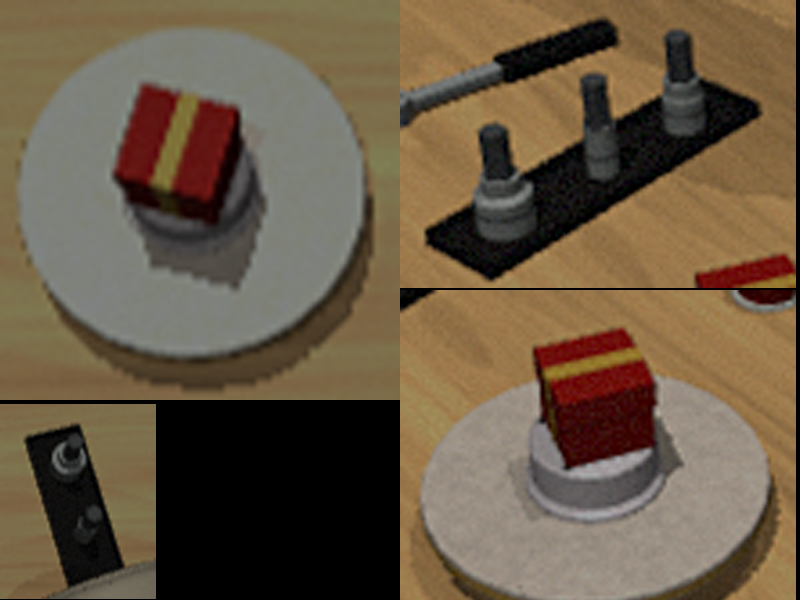

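The close crop confirms the gift box: red with a gold band, on the hub of the white disc. Its lid corners are at about (145,85), (243,108), (218,206) and (115,175) in the top crop. In the tray the sockets stand large at left (492,130), small in the middle (594,79) and medium at right (679,37).

Run:
```python
from h import *
from scipy.optimize import least_squares
ta=lambda u,v:(180+u/5.3333,105+v/5.3333)
sb=lambda u,v:(160+(u-400)/3.6,215+(v-290)/3.6)
sc=lambda u,v:(115+(u-400)/3.6,155+v/3.6)
td=lambda u,v:(285+u/2.6,115+(v-404)/2.6)
print('lid');C=[]
for a,b in [((145,85),(552,402)),((243,108),(535,350)),((218,206),(628,330)),((115,175),(656,378))]:
    C.append(tri(ta(*a),sb(*b)));print(C[-1])
C=np.array(C);print('c',C.mean(0));E=np.roll(C,-1,0)-C;print(np.linalg.norm(E,axis=1),np.degrees(np.arctan2(E[:,1],E[:,0])))
# disc
th=np.linspace(0,2*np.pi,180)
def ext(cam,c):
    P=np.array([proj(cam,[c[0]+.11*np.cos(t),c[1]+.11*np.sin(t),.04]) for t in th]);return P
def f(c):
    P=ext('top',c);S=ext('scene',c)
    l,t=ta(18,28);r,b=ta(366,357);l2=sb(421,480)[0];r2=sb(771,480)[0]
    return [P[:,0].min()-l,P[:,0].max()-r,P[:,1].min()-t,P[:,1].max()-b,S[:,0].min()-l2,S[:,0].max()-r2]
s=least_squares(f,[.5,0]);print('disc',s.x,s.fun)
print('tray rim',[atz('scene',*sc(*p),.014)[:2] for p in((427,235),(490,270),(760,105),(706,80))])
print('tray top c',[atz('top',*td(*p),.014)[:2] for p in((25,438),(79,426))])
print('s32',tri(td(74,439),sc(492,130)),'s17',tri(td(95,512),sc(594,79)))
print('z.09',[atz('scene',*sc(*p),.09) for p in((492,130),(594,79),(679,37))])
```

```text
lid
[0.6595 0.1339 0.1229]
[0.64   0.0793 0.1213]
[0.5811 0.0956 0.1176]
[0.6011 0.1537 0.124 ]
c [0.6204 0.1156 0.1214]
[0.058  0.0612 0.0618 0.0616] [-109.6817  164.5871   70.9385  -18.7336]Traceback (most recent call last):
  File "<stdin>", line 19, in <module>
    return func(*args, **kwargs)
    result = trf(vector_fun.fun, vector_fun.jac, x0, f0, J0, lb, ub, ftol, xtol,
                 gtol, max_nfev, x_scale, loss_function, tr_solver,
                 tr_options.copy(), verbose, callback=callback_wrapped)
    return trf_no_bounds(
        fun, jac, x0, f0, J0, ftol, xtol, gtol, max_nfev, x_scale,
        loss_function, tr_solver, tr_options, verbose, callback=callback)
    J = jac(x)
    self._update_jac()
    ~~~~~~~~~~~~~~~~^^
    self.J = self.jac_wrapped(xp_copy(self.x), f0=self.f)
             ~~~~~~~~~~~~~~~~^^^^^^^^^^^^^^^^^^^^^^^^^^^^
    J, dct = approx_derivative(
             ~~~~~~~~~~~~~~~~~^
        self.fun,
        ^^^^^^^^^
    ...<2 lines>...
        **self.finite_diff_options,
        ^^^^^^^^^^^^^^^^^^^^^^^^^^^
    )
    ^
    J, _nfev = _dense_difference
[... 173 characters left out ...]
^^^^^^^^^^^^
                             mf)
                             ^^^
    df = [f_eval - f0 for f_eval in f_evals]
                                    ^^^^^^^
    f = np.atleast_1d(self.fun(x, *self.args, **self.kwargs))
                      ~~~~~~~~^^^^^^^^^^^^^^^^^^^^^^^^^^^^^^
    return np.atleast_1d(self.fun(x))
                         ~~~~~~~~^^^
    return self.f(x, *self.args, **self.kwargs)
           ~~~~~~^^^^^^^^^^^^^^^^^^^^^^^^^^^^^^
  File "<stdin>", line 16, in f
  File "<stdin>", line 14, in ext
  File "h.py", line 22, in proj
    p=imaging.camera_params(cam);K=np.array(p['camera_matrix']);T=np.array(p['pose'])
ValueError: time passes only in moves, steps and waits
```

```bash
python3 - <<'E'
s=open('h.py').read()
s=s.replace("p=imaging.camera_params(cam);K","p=par(cam);K").replace("def snap","import functools\npar=functools.cache(lambda c:imaging.camera_params(c))\ndef snap")
open('h.py','w').write(s)
E
cat > m.py <<'E'
from h import *
from scipy.optimize import least_squares
ta=lambda u,v:(180+u/5.3333,105+v/5.3333)
sb=lambda u,v:(160+(u-400)/3.6,215+(v-290)/3.6)
sc=lambda u,v:(115+(u-400)/3.6,155+v/3.6)
td=lambda u,v:(285+u/2.6,115+(v-404)/2.6)
th=np.linspace(0,2*np.pi,180)
def ext(cam,c):
    return np.array([proj(cam,[c[0]+.11*np.cos(t),c[1]+.11*np.sin(t),.04]) for t in th])
def f(c):
    P=ext('top',c);S=ext('scene',c)
    l,t=ta(18,28);r,b=ta(366,357);l2=sb(421,480)[0];r2=sb(771,480)[0]
    return [P[:,0].min()-l,P[:,0].max()-r,P[:,1].min()-t,P[:,1].max()-b,S[:,0].min()-l2,S[:,0].max()-r2]
s=least_squares(f,[.5,0]);print('disc',s.x,s.fun)
print('tray rim',[atz('scene',*sc(*p),.014)[:2] for p in((427,235),(490,270),(760,105),(706,80))])
print('tray top c',[atz('top',*td(*p),.014)[:2] for p in((25,438),(79,426))])
print('s32',tri(td(74,439),sc(492,130)),'s17',tri(td(95,512),sc(594,79)))
print('z.09',[atz('scene',*sc(*p),.09) for p in((492,130),(594,79),(679,37))])
E
python3 m.py
```

```text
disc [0.623  0.1171] [-0.5794  0.0091  0.2671  0.663  -0.4609 -0.2633]
tray rim [array([ 0.6902, -0.2124]), array([ 0.6751, -0.1434]), array([ 0.3935, -0.2031]), array([ 0.4048, -0.2658])]
tray top c [array([ 0.6698, -0.1531]), array([ 0.6841, -0.2261])]
s32 [ 0.6329 -0.2026  0.0883] s17 [ 0.5366 -0.2209  0.0869]
z.09 [array([ 0.6331, -0.1976,  0.09  ]), array([ 0.5378, -0.2126,  0.09  ]), array([ 0.4518, -0.2256,  0.09  ])]
```

```bash
cat >> h.py <<'E'
from scipy.spatial.transform import Rotation as Ro
def go(x,y,z,yaw=None):
    s=telemetry.get_state();q=s['orientation'];R=Ro.from_quat(np.r_[q[1:],q[0]])
    ps=np.degrees(np.arctan2(*R.as_matrix()[1::-1,0]))
    D=Ro.from_euler('z',ps if yaw is None else yaw,degrees=True)*Ro.from_euler('x',180,degrees=True)
    print('at',s['tcp_pos'],'yaw %.1f'%ps,'F',s['wrist_force'],'gap %.4f'%s['finger_gap'],'t %.2f'%s['clock'],'j6 %.2f'%s['joint_pos'][5])
    print('shift',(R.inv().apply(np.array([x,y,z])-s['tcp_pos'])*1000).round(1),'rot',(R.inv()*D).as_rotvec().round(4))
E
python3 - <<'E'
from h import *
print('spool',tri((385/1.5,318/1.5),(393/1.5,310/1.5)))
print('green',atz('top',225/1.5,412/1.5,.04),'tin',atz('top',198/1.5,222/1.5,.066), atz('top',225/1.5,358/1.5,.04))
go(.621,.1165,.20,71.8)
E
```

```text
spool [ 0.3774 -0.0086  0.0273]
green [0.1935 0.3271 0.04  ] tin [0.5991 0.3868 0.066 ] [0.3047 0.3295 0.04  ]
at [ 0.2305 -0.5263  0.2305] yaw 23.6 F [ 0.7176  0.5379 -0.058 ] gap 0.0851 t 0.10 j6 1.43
shift [ 615.5 -432.1   31.3] rot [-0.0015 -0.0009 -0.8404]
```

Call:
step_arm([
  [[615,-432,31],[0,0,-0.84],85],
  [[615,-432,31],[0,0,-0.84],85],
  [[615,-432,31],[0,0,-0.84],85],
  [[615,-432,31],[0,0,-0.84],85],
  [[615,-432,31],[0,0,-0.84],85],
  [[615,-432,31],[0,0,-0.84],85],
  [[615,-432,31],[0,0,-0.84],85],
  [[615,-432,31],[0,0,-0.84],85],
])

```text
clock: 0.77
tcp_pos: [0.4039, -0.24, 0.2173]
orientation: [-0.0, 0.809, 0.588, -0.0]
wrist_force: [1.1, -0.5, 0.7]
finger_gap: 0.0849
grip_force: 0.0
```

```bash
python3 -c "
from h import *
go(.621,.1165,.20,71.8)"
```

```text
at [ 0.4039 -0.24    0.2173] yaw 72.0 F [ 1.1164 -0.5031  0.7387] gap 0.0849 t 0.77 j6 1.18
shift [406.2  96.2  17.3] rot [-0.0002 -0.0001  0.0032]
```

Call:
step_arm([
  [[406,96,17],[0,0,0],85],
  [[406,96,17],[0,0,0],85],
  [[406,96,17],[0,0,0],85],
  [[406,96,17],[0,0,0],85],
  [[406,96,17],[0,0,0],85],
  [[406,96,17],[0,0,0],85],
  [[406,96,17],[0,0,0],85],
  [[406,96,17],[0,0,0],85],
])

```text
clock: 1.43
tcp_pos: [0.5781, 0.044, 0.2035]
orientation: [-0.0, 0.81, 0.586, -0.0]
wrist_force: [1.3, -1.4, 0.5]
finger_gap: 0.0846
grip_force: 0.0
```

```bash
python3 -c "
from h import *
go(.621,.1165,.09,71.8)"
```

```text
at [0.5781 0.044  0.2035] yaw 71.8 F [ 1.2746 -1.3509  0.5346] gap 0.0846 t 1.43 j6 1.83
shift [ 82.4  18.2 113.5] rot [-0.0005  0.0004 -0.0001]
```

Call:
step_arm([
  [[41,9,0],[0,0,0],85],
  [[82,18,0],[0,0,0],85],
  [[82,18,30],[0,0,0],85],
  [[82,18,60],[0,0,0],85],
  [[82,18,85],[0,0,0],85],
  [[82,18,105],[0,0,0],85],
  [[82,18,113],[0,0,0],85],
  [[82,18,113],[0,0,0],85],
])

```text
clock: 2.1
tcp_pos: [0.6183, 0.114, 0.0881]
orientation: [-0.001, 0.81, 0.586, -0.002]
wrist_force: [-0.1, -0.2, -0.1]
finger_gap: 0.0853
grip_force: 0.0
```

Run:
```python
from h import *
go(.621,.1165,.09,71.8)
t=imaging.read_camera('top');s=imaging.read_camera('scene')
W=np.zeros((400,800,3),np.uint8)
W[:,:400]=cv2.resize(t[105:180,180:255],(400,400),interpolation=cv2.INTER_CUBIC)
W[:,400:]=cv2.resize(s[195:295,165:265],(400,400),interpolation=cv2.INTER_CUBIC)
cv2.imwrite('pics/g1.png',W[:,:,::-1])
```

```text
at [0.6183 0.114  0.0881] yaw 71.8 F [-0.1142 -0.1671 -0.1153] gap 0.0853 t 2.10 j6 1.94
shift [ 3.2  1.8 -1.9] rot [-0.0051  0.0021 -0.0003]
```

View pics/g1.png

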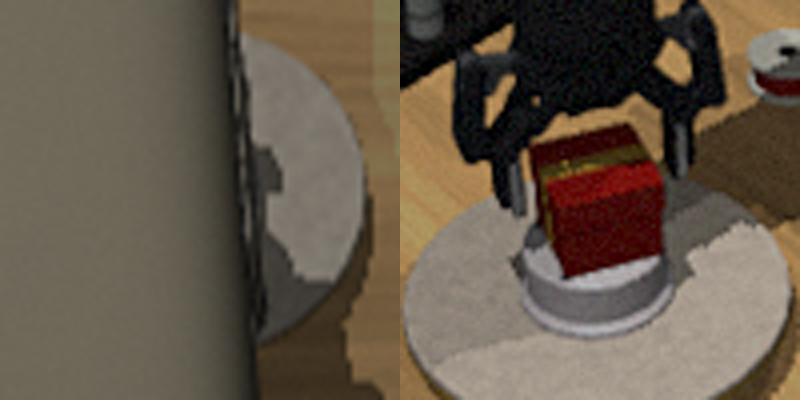

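The scene half shows the pads straddling the lid, left at (515,190) and right at (680,150), with the box still in place. I close gently and lift.

Call:
step_arm([
  [[3,2,0],[0,0,0],75],
  [[3,2,0],[0,0,0],55],
  [[3,2,0],[0,0,0],50],
  [[3,2,0],[0,0,0],50],
  [[3,2,0],[0,0,0],50],
  [[3,2,0],[0,0,0],50],
  [[3,2,0],[0,0,0],50],
  [[3,2,0],[0,0,0],50],
], grip_force=30)

```text
clock: 2.87
tcp_pos: [0.6246, 0.1166, 0.093]
orientation: [0.001, 0.81, 0.586, 0.002]
wrist_force: [-0.1, 0.0, 5.0]
finger_gap: 0.0592
grip_force: 34.3
```

Call:
step_arm([
  [[0,0,-5],[0,0,0],50],
  [[0,0,-15],[0,0,0],50],
  [[0,0,-30],[0,0,0],50],
  [[0,0,-45],[0,0,0],50],
  [[0,0,-60],[0,0,0],50],
  [[0,0,-60],[0,0,0],50],
])

```text
clock: 3.37
tcp_pos: [0.6251, 0.1164, 0.1549]
orientation: [0.002, 0.81, 0.586, 0.002]
wrist_force: [1.5, 0.0, -1.1]
finger_gap: 0.0597
grip_force: 33.5
```

Run:
```python
from h import *
go(.43,.14,.15,71.8)
```

```text
at [0.6251 0.1164 0.1549] yaw 71.8 F [ 1.4714  0.0181 -1.0748] gap 0.0597 t 3.37 j6 1.95
shift [ -38.6 -192.7    3.8] rot [ 0.0053 -0.0018 -0.0004]
```

Call:
step_arm([
  [[-6,-33,0],[0,0,0],50],
  [[-13,-66,0],[0,0,0],50],
  [[-19,-99,0],[0,0,0],50],
  [[-26,-132,0],[0,0,0],50],
  [[-33,-165,0],[0,0,0],50],
  [[-38,-193,0],[0,0,0],50],
  [[-38,-193,0],[0,0,0],50],
  [[-38,-193,0],[0,0,0],50],
])

```text
clock: 4.03
tcp_pos: [0.4264, 0.1407, 0.1508]
orientation: [0.0, 0.81, 0.587, -0.0]
wrist_force: [-0.1, 0.1, -1.6]
finger_gap: 0.0594
grip_force: 33.7
```

Run:
```python
from h import *
t=imaging.read_camera('top');s=imaging.read_camera('scene')
go(.43,.14,.025,71.8)
W=np.zeros((600,800,3),np.uint8)
W[:300,:400]=cv2.resize(t[105:180,170:270],(400,300),interpolation=cv2.INTER_CUBIC)
W[300:,:400]=cv2.resize(s[130:280,180:380],(400,300),interpolation=cv2.INTER_CUBIC)
W[:400,400:]=cv2.resize(s[235:285,190:240],(400,400),interpolation=cv2.INTER_CUBIC)
cv2.imwrite('pics/g2.png',W[:,:,::-1])
cv2.imwrite('pics/raw_t2.png',t[:,:,::-1]);cv2.imwrite('pics/raw_s2.png',s[:,:,::-1])
```

```text
at [0.429  0.1406 0.1512] yaw 71.8 F [-0.3763 -0.0308 -1.3073] gap 0.0596 t 4.13 j6 2.03
shift [ -0.3   0.9 126.2] rot [ 0.0016 -0.0005 -0.0004]
```

View pics/g2.png

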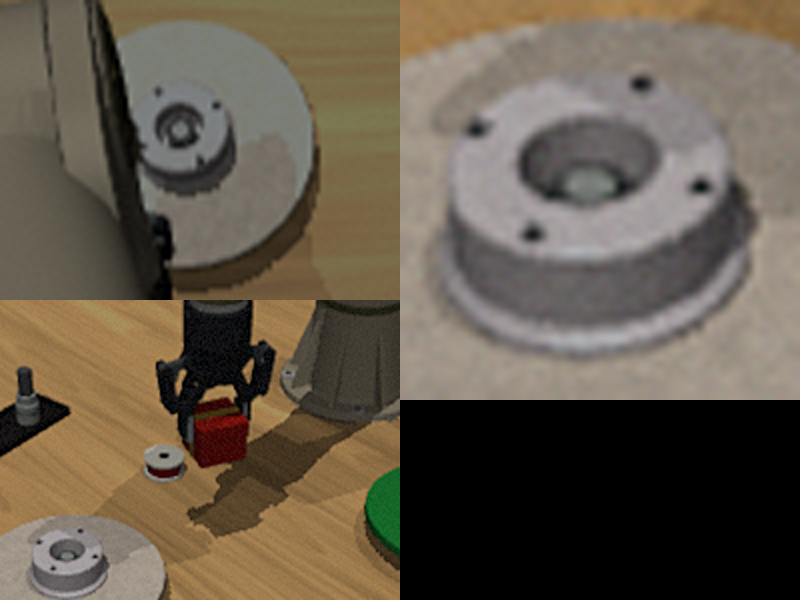

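The scene view shows the box held upright and the bare hub. The recess spans 520–660 of a rim spanning 448–730, a ratio of 0.50, so a 40 mm recess and a 24 mm nut. The box is over free bench, left of the spool, so I set it down.

Call:
step_arm([
  [[0,1,30],[0,0,0],50],
  [[0,1,60],[0,0,0],50],
  [[0,1,90],[0,0,0],50],
  [[0,1,110],[0,0,0],50],
  [[0,1,120],[0,0,0],50],
  [[0,1,126],[0,0,0],50],
  [[0,1,128],[0,0,0],50],
  [[0,1,128],[0,0,0],50],
])

```text
clock: 4.8
tcp_pos: [0.4299, 0.1401, 0.0228]
orientation: [0.0, 0.81, 0.586, -0.0]
wrist_force: [-0.8, -0.0, -2.2]
finger_gap: 0.06
grip_force: 33.7
```

Run:
```python
from h import *
go(.43,.14,.019,71.8)
H=[atz('scene',190+(u-400)/8,235+v/8,.074) for u,v in((642,84),(700,187),(533,233),(478,129))]
H=np.array(H);c=H.mean(0);print(c,[np.degrees(np.arctan2(*(h-c)[1::-1])).round(1) for h in H],np.linalg.norm(H-c,axis=1))
H=[atz('top',170+u/4,105+v/4,.074) for u,v in((158,92),(217,105),(201,161),(143,146))]
H=np.array(H);c=H.mean(0);print(c,[np.degrees(np.arctan2(*(h-c)[1::-1])).round(1) for h in H],np.linalg.norm(H-c,axis=1))
t=cv2.imread('pics/raw_t2.png');s=cv2.imread('pics/raw_s2.png')
W=np.zeros((400,800,3),np.uint8)
f=lambda a:cv2.convertScaleAbs(cv2.resize(a,(400,400),interpolation=cv2.INTER_LANCZOS4),alpha=1.6)
W[:,:400]=f(t[127:147,205:225]);W[:,400:]=f(s[245:265,203:223])
cv2.imwrite('pics/n.png',W)
```

```text
at [0.4299 0.1401 0.0228] yaw 71.8 F [-0.7663 -0.0241 -2.1775] gap 0.0600 t 4.80 j6 2.03
shift [-0.1  0.2  3.8] rot [ 0.      0.0001 -0.0008]
[0.6259 0.1212 0.074 ] [np.float64(-151.5), np.float64(118.2), np.float64(28.6), np.float64(-60.9)] [0.0348 0.0342 0.0343 0.0343]
[0.6253 0.1161 0.074 ] [np.float64(29.8), np.float64(-61.1), np.float64(-151.6), np.float64(118.3)] [0.0347 0.035  0.0351 0.0341]
```

View pics/n.png

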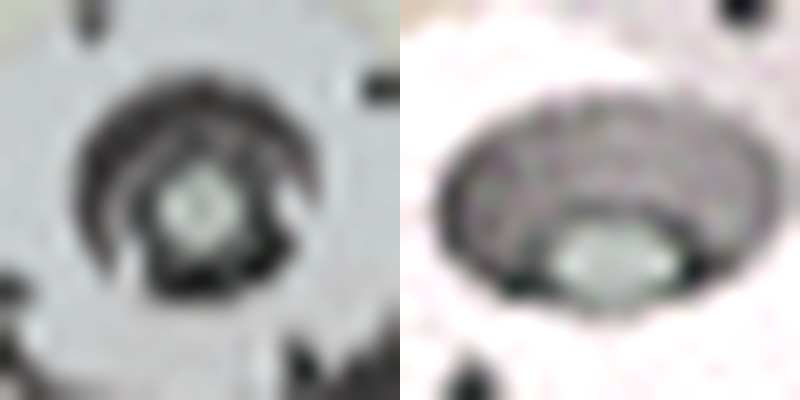

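The enlarged crop shows a dark hex nut, about 22 mm, with a bright axle end in its middle, inside a recess of about 40 mm. That supports socket_24. I finish lowering the box, release it and back off.

Call:
step_arm([
  [[0,0,1.5],[0,0,0],50],
  [[0,0,3],[0,0,0],50],
  [[0,0,4],[0,0,0],50],
  [[0,0,4],[0,0,0],50],
])

```text
clock: 5.13
tcp_pos: [0.4293, 0.1403, 0.0193]
orientation: [0.0, 0.81, 0.586, 0.0]
wrist_force: [-0.4, -0.3, -2.0]
finger_gap: 0.0589
grip_force: 33.7
```

Call:
step_arm([
  [[0,0,0],[0,0,0],85],
  [[0,0,0],[0,0,0],85],
  [[0,0,0],[0,0,0],85],
  [[0,0,-10],[0,0,0],85],
  [[0,0,-40],[0,0,0],85],
  [[0,0,-80],[0,0,0],85],
  [[0,0,-120],[0,0,0],85],
  [[0,0,-160],[0,0,0],85],
])

```text
clock: 5.8
tcp_pos: [0.4284, 0.1402, 0.1808]
orientation: [-0.0, 0.81, 0.586, -0.0]
wrist_force: [2.3, 0.7, -0.3]
finger_gap: 0.085
grip_force: 0.0
```

Run:
```python
from h import *
sh=[];
S=[((642,84),(201,161)),((700,187),(143,146)),((533,233),(158,92)),((478,129),(217,105))]
P=np.array([tri((170+b[0]/4,105+b[1]/4),(190+(a[0]-400)/8,235+a[1]/8)) for a,b in S]);print(P,P.mean(0))
go(.452,-.225,.19,100)
```

```text
[[0.5943 0.1006 0.0714]
 [0.6089 0.1475 0.0715]
 [0.6554 0.1344 0.0719]
 [0.6419 0.0868 0.0714]] [0.6251 0.1173 0.0716]
at [0.4284 0.1402 0.1808] yaw 71.8 F [ 2.2644  0.7455 -0.2705] gap 0.0850 t 5.80 j6 2.03
shift [-339.5  136.6   -9.2] rot [-0.0003  0.0001 -0.4925]
```

Run:
```python
from h import *
t=np.mean([imaging.read_camera('top') for _ in range(4)],0);s=np.mean([imaging.read_camera('scene') for _ in range(4)],0)
np.save('t3.npy',t);np.save('s3.npy',s)
W=np.zeros((600,800,3),np.uint8)
f=lambda a,w,h,g=1.5:np.clip(cv2.resize(a,(w,h),interpolation=cv2.INTER_CUBIC)*g,0,255).astype(np.uint8)
print(proj('top',[.452,-.225,.09]),proj('scene',[.452,-.225,.09]),proj('top',[.43,.14,.05]),proj('scene',[.43,.14,.05]))
W[:300,:300]=f(t[145:185,300:340],300,300,2)      # k7.5 socket24 top
W[:300,300:600]=f(s[155:195,170:210],300,300)      # k7.5 socket24 scene
W[300:,:300]=f(t[120:150,200:230],300,300)        # k10 nut top
W[300:,300:600]=f(s[180:260,220:300],300,300)      # box
W[:200,600:]=f(s[240:270,197:227],200,200)
cv2.imwrite('pics/c3.png',W[:,:,::-1])
```

```text
[324.5709 182.7257] [192.5514 165.3732] [209.2886 196.8762] [284.1483 232.8509]
```

View pics/c3.png

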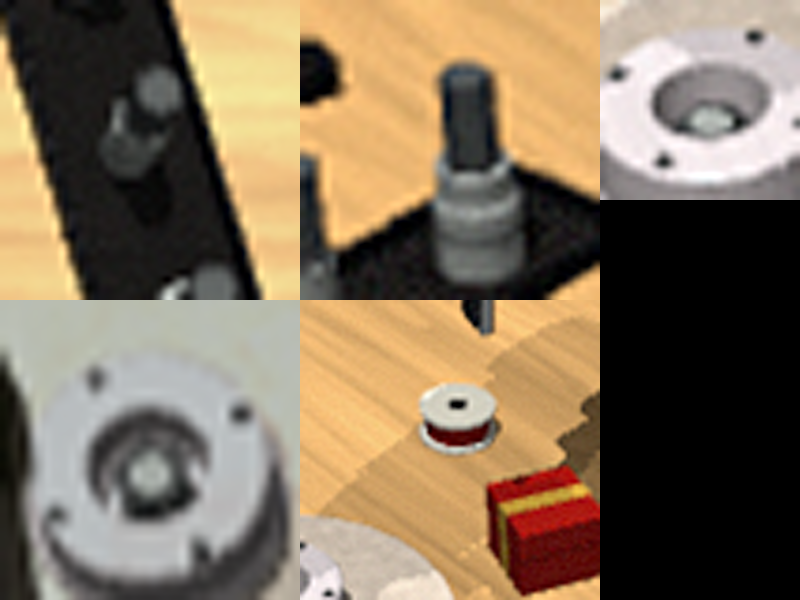

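The box stands upright on the bench at composite (545,530). Socket_24's adapter top is at composite (213,280) in the top view and (467,72) in the scene view.

Run:
```python
from h import *
T=lambda u,v:(300+u/7.5,145+v/7.5)
p=tri(T(213,280),(170+167/7.5,155+72/7.5));print('s24 top',p)
print('top@.09',atz('top',*T(213,280),.09),atz('scene',170+167/7.5,155+72/7.5,.09))
a=[atz('top',*T(*q),.014) for q in((8,45),(85,297),(160,0),(250,290))]
print([np.degrees(np.arctan2(*(a[i]-a[i+1])[1::-1])).round(1) for i in(0,2)],a)
go(p[0],p[1],.15,40.5)
```

```text
s24 top [ 0.4504 -0.235   0.0888]
top@.09 [ 0.4528 -0.2371  0.09  ] [ 0.4501 -0.2293  0.09  ]
[np.float64(12.5), np.float64(12.0)] [array([ 0.5858, -0.1698,  0.014 ]), array([ 0.4666, -0.1962,  0.014 ]), array([ 0.6047, -0.2405,  0.014 ]), array([ 0.4669, -0.2699,  0.014 ])]
at [0.4277 0.1401 0.1774] yaw 71.8 F [-0.2803 -0.6141 -0.1819] gap 0.0854 t 6.20 j6 2.03
shift [-349.1  138.9   27.5] rot [-0.0024  0.0023  0.5459]
```

Call:
step_arm([
  [[-349,139,27],[0,0,0.52],60],
  [[-349,139,27],[0,0,0.52],60],
  [[-349,139,27],[0,0,0.52],60],
  [[-349,139,27],[0,0,0.52],60],
  [[-349,139,27],[0,0,0.52],60],
  [[-349,139,27],[0,0,0.52],60],
  [[-349,139,27],[0,0,0.52],60],
  [[-349,139,27],[0,0,0.52],60],
])

```text
clock: 6.87
tcp_pos: [0.4481, -0.1932, 0.1535]
orientation: [-0.001, 0.934, 0.358, -0.001]
wrist_force: [1.1, 0.9, -0.2]
finger_gap: 0.06
grip_force: 0.0
```

Run:
```python
from h import *
go(.451,-.234,.13,42)
```

```text
at [ 0.4481 -0.1932  0.1535] yaw 42.0 F [ 1.1153  0.8924 -0.231 ] gap 0.0600 t 6.87 j6 1.84
shift [-25.1  32.4  23.4] rot [-0.0026  0.0006 -0.0006]
```

Call:
step_arm([
  [[-25,32,10],[0,0,0],60],
  [[-25,32,23],[0,0,0],60],
  [[-25,32,23],[0,0,0],60],
  [[-25,32,23],[0,0,0],60],
])

```text
clock: 7.2
tcp_pos: [0.4503, -0.2311, 0.1301]
orientation: [-0.002, 0.934, 0.358, -0.001]
wrist_force: [-0.4, -0.6, 0.1]
finger_gap: 0.06
grip_force: 0.0
```

Run:
```python
from h import *
s=np.mean([imaging.read_camera('scene') for _ in range(3)],0)
go(.451,-.234,.057,42)
np.save('s4.npy',s)
st=telemetry.get_state();print(proj('scene',st['tcp_pos']))
W=np.clip(cv2.resize(s[130:190,160:220],(600,600),interpolation=cv2.INTER_CUBIC)*1.5,0,255).astype(np.uint8)
cv2.imwrite('pics/c4.png',W[:,:,::-1])
```

```text
at [ 0.452  -0.2308  0.1323] yaw 42.1 F [-0.5886  0.1703 -0.1129] gap 0.0594 t 7.35 j6 1.78
shift [-2.9  1.7 75.3] rot [-0.0006  0.0001  0.0014]
[190.2956 151.5345]
```

View pics/c4.png

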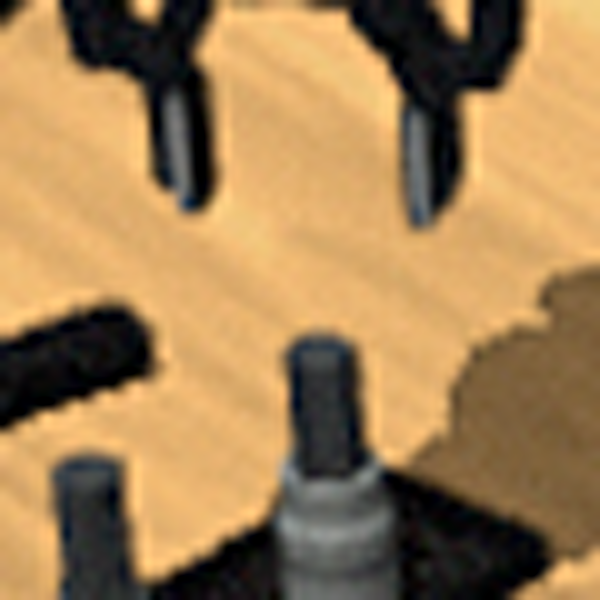

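The fingertips at (190,210) and (425,225) straddle the adapter top at (322,345). The TCP projects to within a pixel of their midpoint. I go down and close.

Call:
step_arm([
  [[-1,1,25],[0,0,0],60],
  [[-1,1,50],[0,0,0],60],
  [[-1,1,68],[0,0,0],60],
  [[-1,1,75],[0,0,0],60],
  [[-1,1,75],[0,0,0],60],
])

```text
clock: 7.77
tcp_pos: [0.4512, -0.2318, 0.0561]
orientation: [-0.001, 0.933, 0.359, -0.001]
wrist_force: [-0.1, 0.2, -0.0]
finger_gap: 0.0602
grip_force: 0.0
```

Call:
step_arm([
  [[0,0,0],[0,0,0],40],
  [[0,0,0],[0,0,0],25],
  [[0,0,0],[0,0,0],10],
  [[0,0,0],[0,0,0],10],
  [[0,0,0],[0,0,0],10],
  [[0,0,0],[0,0,0],10],
  [[0,0,0],[0,0,0],10],
  [[0,0,0],[0,0,0],10],
], grip_force=50)

```text
clock: 8.43
tcp_pos: [0.4528, -0.234, 0.0586]
orientation: [0.001, 0.934, 0.358, 0.001]
wrist_force: [-0.5, 2.2, 5.8]
finger_gap: 0.0193
grip_force: 48.7
```

Call:
step_arm([
  [[0,0,-3],[0,0,0],10],
  [[0,0,-10],[0,0,0],10],
  [[0,0,-30],[0,0,0],10],
  [[0,0,-60],[0,0,0],10],
  [[0,0,-95],[0,0,0],10],
  [[0,0,-115],[0,0,0],10],
  [[0,0,-115],[0,0,0],10],
], grip_force=80)

```text
clock: 9.02
tcp_pos: [0.4544, -0.2353, 0.1773]
orientation: [0.004, 0.934, 0.358, 0.002]
wrist_force: [1.0, -1.5, -3.3]
finger_gap: 0.0179
grip_force: 78.7
```

Run:
```python
from h import *
go(.625,.118,.175,42)
```

```text
at [ 0.4544 -0.2353  0.1773] yaw 42.0 F [ 1.0366 -1.5113 -3.2614] gap 0.0179 t 9.02 j6 1.77
shift [ 363.2 -148.5    1.6] rot [ 0.0084 -0.0016 -0.0003]
```

Call:
step_arm([
  [[36,-15,0],[0,0,0],10],
  [[73,-30,0],[0,0,0],10],
  [[110,-45,0],[0,0,0],10],
  [[146,-60,0],[0,0,0],10],
  [[183,-75,0],[0,0,0],10],
  [[220,-90,0],[0,0,0],10],
  [[256,-105,0],[0,0,0],10],
  [[293,-120,0],[0,0,0],10],
])

```text
clock: 9.68
tcp_pos: [0.5891, 0.0535, 0.1706]
orientation: [-0.0, 0.934, 0.358, -0.001]
wrist_force: [0.1, -1.3, -3.0]
finger_gap: 0.0181
grip_force: 78.5
```

Call:
step_arm([
  [[30,-12,0],[0,0,0],10],
  [[55,-22,0],[0,0,0],10],
  [[70,-28,0],[0,0,-0.03],10],
  [[70,-28,25],[0,0,-0.03],10],
  [[70,-28,25],[0,0,-0.03],10],
  [[70,-28,25],[0,0,-0.03],10],
  [[70,-28,25],[0,0,-0.03],10],
])

```text
clock: 10.27
tcp_pos: [0.6219, 0.1188, 0.1464]
orientation: [-0.0, 0.928, 0.372, -0.001]
wrist_force: [-0.7, 0.3, -3.1]
finger_gap: 0.0182
grip_force: 78.7
```

Run:
```python
from h import *
s=np.mean([imaging.read_camera('scene') for _ in range(4)],0);t=imaging.read_camera('top')
np.save('s5.npy',s)
for _ in range(1): go(.625,.118,.14)
st=telemetry.get_state();x,y,z=st['tcp_pos'];print('mouth px',proj('scene',[x,y,z-.055]))
W=np.zeros((600,800,3),np.uint8)
W[:,:600]=np.clip(cv2.resize(s[205:280,185:260],(600,600),interpolation=cv2.INTER_CUBIC)*1.3,0,255)
W[:200,600:]=cv2.resize(t[110:160,190:240],(200,200))
cv2.imwrite('pics/c5.png',W[:,:,::-1])
```

```text
at [0.6233 0.1187 0.1481] yaw 43.6 F [ 0.5881 -0.278  -2.1415] gap 0.0182 t 10.52 j6 2.44
shift [0.7 1.7 8.1] rot [ 0.0011 -0.0011 -0.    ]
mouth px [213.4297 246.9075]
```

View pics/c5.png

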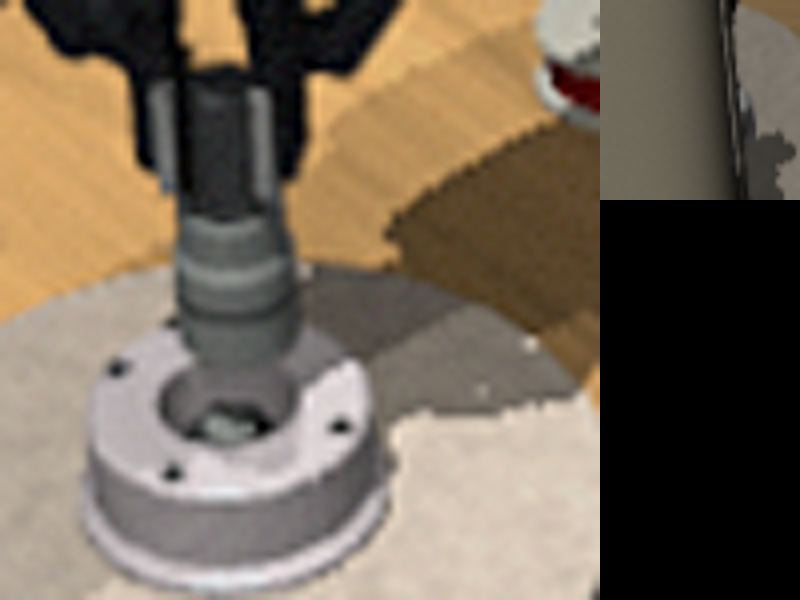

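Held upright over the hub: the socket's lower body spans 180–301, its mouth bottom is near (241,372), and the rim centre from the holes is (228,398). So the socket sits slightly to the image right. I work out the offset numerically.

Run:
```python
from h import *
from scipy.optimize import least_squares
s=np.load('s5.npy').mean(2)
print('col215-216 rows 240..258',s[240:259,214:217].mean(1).round(0))
print('rows 243-245, cols 200..230',s[243:246,203:228].mean(0).round(0))
hub=atz('scene',213.5,254.8,.074);print('hub',hub)
th=np.linspace(0,2*np.pi,120)
for z in(.091,.093,.095):
    def f(c):
        P=np.array([proj('scene',[c[0]+.017*np.cos(t),c[1]+.017*np.sin(t),z]) for t in th])
        return [P[:,0].min()-(185+180/8),P[:,0].max()-(185+301/8),P[:,1].max()-(205+372/8)]
    r=least_squares(f,[.625,.12]);print(z,r.x,r.fun,r.x-hub[:2])
```

```text
col215-216 rows 240..258 [93. 72. 70. 69. 48. 56. 72. 72. 72. 72. 69. 75. 80. 79. 84. 58. 35. 40.
 89.]
rows 243-245, cols 200..230 [131. 131. 120.  88.  63.  53.  55.  61.  60.  62.  61.  60.  58.  55.
  52.  48.  46.  44.  43.  51.  66.  62.  62.  61.  62.]
hub [0.6263 0.1215 0.074 ]
0.091 [0.6184 0.118 ] [-0.1122  0.1122 -0.0046] [-0.0079 -0.0035]
0.093 [0.6197 0.12  ] [-0.1344  0.1345 -0.0055] [-0.0065 -0.0015]
0.095 [0.6211 0.1221] [-0.1568  0.1568 -0.0065] [-0.0052  0.0006]
```

Call:
step_arm([
  [[3.3,3.4,0],[0,0,0],10],
  [[3.3,3.4,8],[0,0,0],10],
  [[3.3,3.4,14],[0,0,0],10],
  [[3.3,3.4,18],[0,0,0],10],
  [[3.3,3.4,20],[0,0,0],10],
  [[3.3,3.4,22],[0,0,0],10],
  [[3.3,3.4,24],[0,0,0],10],
  [[3.3,3.4,24],[0,0,0],10],
])

```text
clock: 11.18
tcp_pos: [0.6273, 0.1192, 0.1226]
orientation: [-0.0, 0.928, 0.372, -0.0]
wrist_force: [0.7, -0.5, -2.5]
finger_gap: 0.0181
grip_force: 78.7
```

Run:
```python
from h import *
go(.6275,.1185,.101)
```

```text
at [0.6273 0.1192 0.1226] yaw 43.7 F [ 0.705  -0.4766 -2.4957] gap 0.0181 t 11.18 j6 2.44
shift [-0.3  0.6 21.6] rot [-0.0004  0.0006 -0.    ]
```

The mouth is below the rim without contact. I continue down slowly.

Call:
step_arm([
  [[0,0,2],[0,0,0],10],
  [[0,0,4],[0,0,0],10],
  [[0,0,5],[0,0,0],10],
  [[0,0,6],[0,0,0],10],
  [[0,0,7],[0,0,0],10],
  [[0,0,7],[0,0,0],10],
])

```text
clock: 11.68
tcp_pos: [0.6279, 0.1193, 0.1164]
orientation: [0.0, 0.928, 0.372, 0.0]
wrist_force: [1.2, -0.3, -0.8]
finger_gap: 0.0181
grip_force: 79.0
```

Call:
step_arm([
  [[0,0,1],[0,0,0],10],
  [[0,0,2],[0,0,0],10],
  [[0,0,3],[0,0,0],10],
  [[0,0,3],[0,0,0],10],
])

```text
clock: 12.02
tcp_pos: [0.6287, 0.1196, 0.1142]
orientation: [0.0, 0.928, 0.372, 0.001]
wrist_force: [1.0, 1.4, 3.6]
finger_gap: 0.018
grip_force: 79.6
```

Call:
step_arm([
  [[0,0,1.5],[0,0,0],10],
  [[0,0,3],[0,0,0],10],
  [[0,0,3],[0,0,0],10],
])

```text
clock: 12.27
tcp_pos: [0.6289, 0.1198, 0.1122]
orientation: [0.0, 0.928, 0.372, 0.002]
wrist_force: [-0.8, 2.1, 7.8]
finger_gap: 0.0181
grip_force: 80.6
```

Run:
```python
from h import *
go(.628,.119,.101);s=telemetry.get_state();print(s['ft_torque'])
```

```text
at [0.6289 0.1198 0.1122] yaw 43.7 F [-0.8296  2.087   7.8149] gap 0.0181 t 12.27 j6 2.44
shift [-1.3 -0.1 11.2] rot [ 0.0019 -0.0037 -0.    ]
[ 0.609   0.0943 -0.0524]
```

Call:
step_arm([
  [[0,0,1],[0,0,0.04],10],
  [[0,0,1],[0,0,0.08],10],
  [[0,0,1],[0,0,0.12],10],
  [[0,0,1],[0,0,0.16],10],
])

```text
clock: 12.6
tcp_pos: [0.6287, 0.1194, 0.1099]
orientation: [0.0, 0.955, 0.296, 0.001]
wrist_force: [2.3, 1.8, -0.7]
finger_gap: 0.0179
grip_force: 78.9
```

Call:
step_arm([
  [[0,0,0],[0,0,-0.06],10],
  [[0,0,0],[0,0,-0.12],10],
  [[0,0,0],[0,0,-0.18],10],
  [[0,0,0],[0,0,-0.24],10],
  [[0,0,0],[0,0,-0.28],10],
  [[0,0,0],[0,0,-0.32],10],
])

```text
clock: 13.1
tcp_pos: [0.6284, 0.12, 0.1094]
orientation: [-0.001, 0.895, 0.445, 0.001]
wrist_force: [2.0, 4.5, 1.0]
finger_gap: 0.0177
grip_force: 86.3
```

Run:
```python
from h import *
go(.628,.119,.101);s=telemetry.get_state();print(s['ft_torque'])
```

```text
at [0.6284 0.12   0.1094] yaw 52.9 F [2.0003 4.4594 0.9501] gap 0.0177 t 13.10 j6 2.28
shift [-1.1  0.3  8.4] rot [ 0.0002 -0.0028 -0.    ]
[ 1.1067 -0.491  -1.0125]
```

Torque appears when I turn one way, so the hex has started to engage. I turn back and read the torque.

Call:
step_arm([
  [[0,0,0],[0,0,0.08],10],
  [[0,0,0],[0,0,0.16],10],
  [[0,0,0],[0,0,0.2],10],
  [[0,0,0],[0,0,0.2],10],
])

```text
clock: 13.43
tcp_pos: [0.6286, 0.1196, 0.1092]
orientation: [-0.0, 0.936, 0.353, 0.001]
wrist_force: [4.5, 2.4, -0.2]
finger_gap: 0.0178
grip_force: 84.4
```

Run:
```python
from h import *
go(.628,.119,.101);s=telemetry.get_state();print(s['ft_torque'])
```

```text
at [0.6286 0.1196 0.1092] yaw 41.4 F [ 4.5156  2.408  -0.1699] gap 0.0178 t 13.43 j6 2.48
shift [-0.9  0.   8.2] rot [ 0.0007 -0.0022 -0.    ]
[ 0.7179 -0.8742 -0.2409]
```

Call:
step_arm([
  [[0,0,1],[0,0,0],10],
  [[0,0,2],[0,0,0],10],
  [[0,0,3],[0,0,0],10],
  [[0,0,3],[0,0,0],10],
])

```text
clock: 13.77
tcp_pos: [0.629, 0.1197, 0.109]
orientation: [0.0, 0.935, 0.354, 0.002]
wrist_force: [-0.8, 3.5, 12.2]
finger_gap: 0.0182
grip_force: 86.4
```

Run:
```python
from h import *
go(.628,.119,.101);s=telemetry.get_state();print(s['ft_torque'])
```

```text
at [0.629  0.1197 0.109 ] yaw 41.5 F [-0.8175  3.4692 12.2062] gap 0.0182 t 13.77 j6 2.48
shift [-1.2 -0.1  8. ] rot [ 0.0021 -0.0041 -0.    ]
[ 0.7446  0.0739 -0.2482]
```

Call:
step_arm([
  [[0.5,0,-2],[0,0,0],10],
  [[1,0,-2],[0,0,0],10],
  [[1.5,0,-2],[0,0,0],10],
  [[1.5,0,-2],[0,0,0],10],
])

```text
clock: 14.1
tcp_pos: [0.629, 0.1199, 0.109]
orientation: [0.0, 0.935, 0.354, 0.0]
wrist_force: [0.4, 0.4, 7.3]
finger_gap: 0.0179
grip_force: 85.5
```

Run:
```python
from h import *
go(.628,.119,.101);s=telemetry.get_state();print(s['ft_torque'])
```

```text
at [0.629  0.1199 0.109 ] yaw 41.4 F [0.3516 0.4178 7.2919] gap 0.0179 t 14.10 j6 2.48
shift [-1.4  0.   8. ] rot [ 0.0011 -0.0005 -0.    ]
[ 0.3405 -0.1519 -0.2758]
```

Call:
step_arm([
  [[0,0,1],[0,0,0.03],10],
  [[0,0,2],[0,0,-0.03],10],
  [[0,0,3],[0,0,0.03],10],
  [[0,0,3],[0,0,0],10],
])

```text
clock: 14.43
tcp_pos: [0.6294, 0.1202, 0.1079]
orientation: [0.001, 0.936, 0.353, 0.001]
wrist_force: [-2.4, 1.5, 15.0]
finger_gap: 0.0181
grip_force: 88.3
```

Run:
```python
from h import *
go(.628,.119,.101);s=telemetry.get_state();print(s['ft_torque'])
```

```text
at [0.6294 0.1202 0.1079] yaw 41.3 F [-2.3532  1.4763 15.0445] gap 0.0181 t 14.43 j6 2.48
shift [-1.9 -0.1  6.9] rot [ 0.002  -0.0023 -0.    ]
[ 0.4932  0.4576 -0.5308]
```

Torque about the axis says to turn on. I turn further toward yaw 30° under a light push.

Call:
step_arm([
  [[0,0,-1],[0,0,0.05],10],
  [[0,0,-1],[0,0,0.1],10],
  [[0,0,-1],[0,0,0.15],10],
  [[0,0,-1],[0,0,0.2],10],
  [[0,0,-1],[0,0,0.2],10],
])

```text
clock: 14.85
tcp_pos: [0.6287, 0.1196, 0.1054]
orientation: [0.001, 0.966, 0.258, -0.0]
wrist_force: [2.0, -0.1, -0.3]
finger_gap: 0.0184
grip_force: 82.6
```

Run:
```python
from h import *
go(.628,.119,.101);s=telemetry.get_state();print(s['ft_torque'])
```

```text
at [0.6287 0.1196 0.1054] yaw 29.9 F [ 2.0382 -0.0521 -0.3164] gap 0.0184 t 14.85 j6 2.68
shift [-0.9  0.2  4.4] rot [0.0009 0.001  0.    ]
[ 0.0043 -0.7983  0.0336]
```

Call:
step_arm([
  [[0,0,1],[0,0,0],10],
  [[0,0,2],[0,0,0],10],
  [[0,0,3],[0,0,0],10],
  [[0,0,3],[0,0,0],10],
])

```text
clock: 15.18
tcp_pos: [0.6288, 0.1198, 0.1028]
orientation: [0.0, 0.966, 0.259, -0.0]
wrist_force: [3.5, -1.8, -0.9]
finger_gap: 0.0181
grip_force: 82.6
```

Run:
```python
from h import *
go(.628,.119,.101);s=telemetry.get_state();print(s['ft_torque'])
```

```text
at [0.6288 0.1198 0.1028] yaw 30.0 F [ 3.462  -1.8337 -0.9098] gap 0.0181 t 15.18 j6 2.68
shift [-1.1  0.3  1.8] rot [0.0007 0.0004 0.    ]
[-0.2876 -0.8276 -0.0385]
```

It slides down freely now. On to the floor.

Call:
step_arm([
  [[0,0,1],[0,0,0],10],
  [[0,0,2],[0,0,0],10],
  [[0,0,3],[0,0,0],10],
  [[0,0,4],[0,0,0],10],
  [[0,0,4],[0,0,0],10],
])

```text
clock: 15.6
tcp_pos: [0.6293, 0.1201, 0.1026]
orientation: [0.001, 0.966, 0.259, 0.002]
wrist_force: [-2.7, -0.3, 17.0]
finger_gap: 0.018
grip_force: 84.7
```

Call:
step_arm([
  [[0,0,1],[0,0,0],10],
  [[0,0,2],[0,0,0],10],
  [[0,0,2],[0,0,0],10],
])

```text
clock: 15.85
tcp_pos: [0.6295, 0.1202, 0.1025]
orientation: [0.001, 0.966, 0.259, 0.002]
wrist_force: [-5.8, -2.0, 27.2]
finger_gap: 0.0177
grip_force: 85.8
```

Run:
```python
from h import *
go(.628,.119,.101);s=telemetry.get_state();print(s['ft_torque'])
```

```text
at [0.6295 0.1202 0.1025] yaw 30.0 F [-5.7769 -2.021  27.203 ] gap 0.0177 t 15.85 j6 2.68
shift [-1.9  0.3  1.5] rot [ 0.0026 -0.0041 -0.    ]
[-0.4215  1.4405 -0.0037]
```

A hard stop at TCP z 0.1025, which matches the seat (0.048 + 0.0546 grip offset). I ease the push and verify with the last picture.

Call:
step_arm([
  [[0.5,0,-2],[0,0,0],10],
  [[0.5,0,-3.5],[0,0,0],10],
  [[0.5,0,-3.5],[0,0,0],10],
  [[0.5,0,-3.5],[0,0,0],10],
])

```text
clock: 16.18
tcp_pos: [0.6292, 0.1202, 0.1027]
orientation: [0.001, 0.966, 0.259, 0.001]
wrist_force: [-1.5, -1.4, 12.5]
finger_gap: 0.0181
grip_force: 84.0
```

Run:
```python
from h import *
s=np.mean([imaging.read_camera('scene') for _ in range(4)],0);t=imaging.read_camera('top')
go(.628,.119,.101)
W=np.zeros((600,800,3),np.uint8)
W[:500,:500]=np.clip(cv2.resize(s[195:295,170:270],(500,500),interpolation=cv2.INTER_CUBIC)*1.3,0,255)
W[:225,500:]=cv2.resize(s,(300,225));W[225:450,500:]=cv2.resize(t,(300,225))
for z in(.048,.078,.094): print(z,(proj('scene',[.6263,.1215,z])-[170,195])*5)
cv2.imwrite('pics/c6.png',W[:,:,::-1])
```

```text
at [0.6293 0.1201 0.1027] yaw 30.0 F [-1.99   -1.6478 11.1425] gap 0.0180 t 16.43 j6 2.68
shift [-1.7  0.3  1.7] rot [ 0.0014 -0.0011 -0.    ]
0.048 [220.411  343.7995]
0.078 [216.9362 292.0068]
0.094 [215.0408 263.7556]
```

View pics/c6.png

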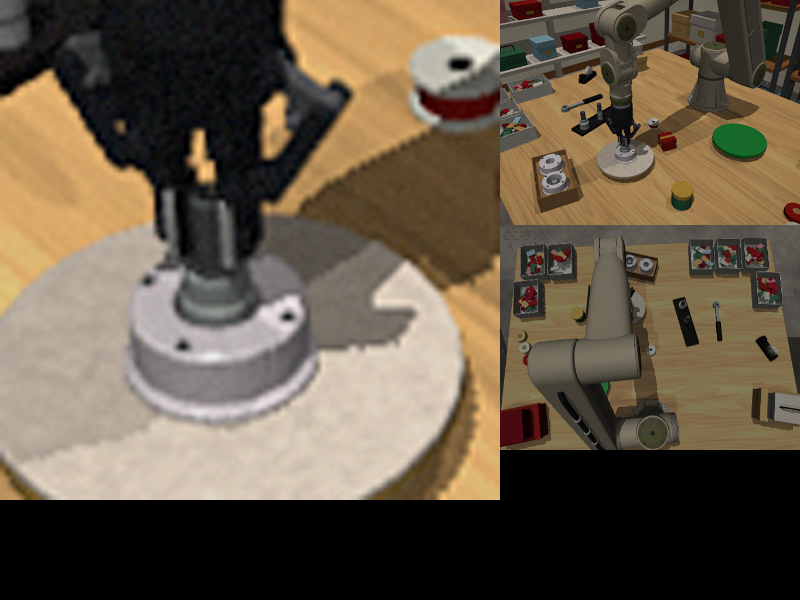

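The picture shows the socket sunk in the hub with only its narrow upper part above the rim. Its shoulder is at about (215,268) against 264 predicted for a fully seated socket. The box stands on the bench and the other sockets are still in the tray.

```bash
python3 -c "
from h import *
print(env.hand_in())"
```

```text
the job is handed in; nothing more can be done
None
```

I set the gift box upright on the bench and handed in with socket_24, the first socket tried, held upright and fully seated on the nut (hard stop at the expected seat height); the other two sockets never left the tray, and the hand-in returned no verdict.

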